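Sort molasses sweets into their packing trays

ROBOT

A 6-joint arm with a two-finger parallel gripper is mounted at the origin on the work surface. World frame = base frame: x ahead of the robot, y to its left, z up, the work surface at z = 0. Lengths are in m, angles in rad, forces in N, time in s.
With the tool pointing down it reaches from about 0.375 to 0.9 m from the base axis. Payload 3.1 kg.
Tool frame: the origin (TCP) lies at the centre of the arm's flange, where the gripper is bolted on; the fingertips stand 173 mm ahead of it and the grasp point (between the pads) lies 155 mm ahead of it (bot.finger_overhang is the z of the fingertips in the tool frame, in m); z points along the fingers, y is the line along which they close (so a half turn about z gives the same grasp; the last joint's range is limited). The gripper opens to 85 mm and grips with 20 to 120 N. Pads are 22 mm wide; open, the fingers measure 114 mm over their backs; the gripper's body (76 mm by 85 mm) begins 54 mm behind the grasp point. The pads swing forward as they close: fully open they stand 13 mm farther back than shut.
Start: joints at [1.004, 0.527, 1.433, -0, 1.181, -0.178], TCP at [0.236, 0.579, 0.405] pointing down, gripper open.
Joint ranges: [-3.08, 3.08], [-0.75, 2.2], [0.22, 2.44], [-1.43, 4.57], [0, 2.65], [-2.85, 2.85]. Speed limits (rad/s): [2.79, 2.79, 3.14, 3.14, 3.14, 3.14].

INTERFACE

Orientations are given as a unit quaternion [w, x, y, z].
In Python, from bench import bot, vision, job gives the robot as it stands.
- The arm moves only by the tool step_arm, never from a script. Its argument "series" is a list of rows, each a list of 4 numbers: the shift along the world's x, y, z in m, then the turn about the world's z in rad. In form: [[x, y, z, yaw], ...]. A call has 1 to 8 rows; each row shifts and turns the commanded pose from where the row before left it; what a row does not reach is not made up. A row lasts 1/8 s, in which the tool goes at most 62.5 mm and 10.7 degrees, less where a joint would pass 70% of its speed; a pose out of reach is approached as far as the arm can. A call with a gripper value outside its range is refused whole. "hand" is the finger opening in m, from 0 to 0.0854, set as the call begins (left out, the last holds). The fingers move at their own pace and stop on an object; "squeeze" is the grip in N (left out, the last holds). Time passes only in rows, so rows that do not move let the fingers close. It gives the time, the measured TCP pose, the force, the opening and the grip force at its end, in the units of the state.
- bot.read_state(): the state, without advancing time (a new reading comes with each control period).
- vision.camera(name): name is "scene" or "top" or "wrist"; returns a dict with "color" (480x640x3 uint8, blue, green, red), "K" (3x3 intrinsics, pixels), "camera_from_world" (4x4, takes a point from world to camera coordinates). Camera axes: x right, y down, z forward; pixel columns grow to the right and rows downward; lengths in m; the calibration is good to about 2 mm. A picture is of the moment at which its call begins. There is no depth.
- job.close_job(): hands the job in; it is judged then, once.
The state is a dict: "time_s": time; "joint_pos": joint angles; "qvel": joint speeds; "effort": joint torques, N m; "ee_pos": TCP position; "tcp_rot": TCP orientation; "contact_force": force on the tool from outside, world axes, zero at the start; "moment": the same for the moment, N m; "finger_gap": finger opening in m; "grip_force": force on a finger pad.
Only numpy, scipy, OpenCV 4.12 (cv2) and the standard library are available. Lean on these libraries where they do the work, as an engineer would, in place of code of your own. Each camera call takes 0.05 s, during which the arm holds its last target. There are 200 camera calls.

TASK

Sort the four loose sweets on the paper into the packing trays: each goes into the tray that already holds a sweet of its own shape, loaf with loaf, bar with bar and both rounds with the round. They are brittle, so set each one down without dropping it, flat on the floor of the tray and not on top of another, with the loaf and the bar lying the same way as the one beside them. Leave the sweets that are already in the trays where they are.

Things in the scene. Friction and masses are not known exactly. Their poses are not given: they have to be found in the camera images.
- loaf: Loose sweet, oval loaf shape, brown: a hand-moulded loaf 105 mm long (its x axis), 46 mm wide (its y axis), 36 mm high, with rounded ends, flat underside and domed top; sides nearly upright up to 27 mm. Lies loose on the white paper in front of the trays. 130 to 250 g. Origin: centre of the underside, z up; a half turn about z looks the same.
- bar: Loose sweet, rectangular bar, brown, 85 mm long (its x axis), 30 mm wide (its y axis), 24 mm high. Lies loose on the white paper in front of the trays. 60 to 120 g. Origin: centre of the underside, z up; a half turn about z looks the same.
- round_1: Loose sweet, round flat cake, brown, 46 mm in diameter and 24 mm high. Lies loose on the white paper in front of the trays. 40 to 85 g. Origin: centre of the underside, z up.
- round_2: A second loose round cake, exactly like round_1 (46 mm in diameter, 24 mm high) and belonging in the same tray. Origin: centre of the underside, z up.
- tray_of_loaf: Packing tray already holding a loaf. One of three like trays, swapped about: fixed, aluminium, outside 138 mm (x) by 178 mm (y), inside 130 by 170 mm, floor 4 mm and rim 21 mm above the table. This one's sweet lies 55 mm to the -y side of the tray's centre, lengthwise along the tray's x (give or take 6 mm); the rest of the floor is empty. Origin: centre of the underside, z up.
- loaf_in_tray: The loaf that lies already in its tray, same shape and size as the loose loaf; it is not fixed. It shows which tray is for this shape and must stay where it is. Origin: centre of the underside, z up; its x axis is its length.
- tray_of_bar: Packing tray already holding a bar. One of three like trays, swapped about: fixed, aluminium, outside 138 mm (x) by 178 mm (y), inside 130 by 170 mm, floor 4 mm and rim 21 mm above the table. This one's sweet lies 58 mm to the +y side of the tray's centre, lengthwise along the tray's x (give or take 6 mm); the rest of the floor is empty. Origin: centre of the underside, z up.
- bar_in_tray: The bar that lies already in its tray, same shape and size as the loose bar; it is not fixed. It shows which tray is for this shape and must stay where it is. Origin: centre of the underside, z up; its x axis is its length.
- tray_of_round: Packing tray already holding a round cake. One of three like trays, swapped about: fixed, aluminium, outside 138 mm (x) by 178 mm (y), inside 130 by 170 mm, floor 4 mm and rim 21 mm above the table. This one's sweet lies 55 mm to the -y side of the tray's centre (give or take 6 mm); the rest of the floor is empty. Origin: centre of the underside, z up.
- round_in_tray: The round cake that lies already in its tray, same shape and size as the loose rounds; it is not fixed. It shows which tray is for this shape and must stay where it is. Origin: centre of the underside, z up.
Not all that is in view belongs to the job. Leave any green or yellow look-alike of the bar alone.

How it is judged:
By the outcome, as a careful person would: the job done as asked, in the order asked, and still so for the second after the job is handed in, with the robot touching nothing.
It also fails if it takes over 90 s, if anything falls off the work surface, if the arm or the gripper's body presses on something with over 40 N, if the wrist force passes 120 N, or if a joint passes its speed limit or range.

## Working session

There is one attempt and no reset: what is moved stays moved. The work goes in short steps, Python scripts to look and compute and a tool call to move; the robot and the scene stay as the last step left them, time stands still between calls to the robot, and variables do not carry over. Pictures are saved under pics/ and viewed, at most 14 in all, crops included, and the job is handed in when it is done.

Besides the shell and the picture viewer there is one more tool, called after "Call:" as a command line: name --pt "numbers of a row" for each row, then --argument value for the rest. step_arm: Moves the arm, as the interface text tells. Its arguments: {"type":"object","properties":{"series":{"type":"array","items":{"type":"array","items":{"type":"number"}}},"hand":{"type":"number"},"squeeze":{"type":"number"}},"required":["series"]}

```bash
mkdir -p pics; ls
python3 - <<'E'
from bench import bot, vision, job
import cv2, numpy as np
for n in ("top","scene"):
    c=vision.camera(n); cv2.imwrite(f"pics/{n}0.png",c["color"]); print(n,c["K"].round(1).tolist(),c["camera_from_world"].round(4).tolist())
print(bot.read_state())
E
```

```text
pics
top [[472.6, 0.0, 321.4], [0.0, 472.6, 234.4], [0.0, 0.0, 1.0]] [[0.0068, -0.9997, 0.0238, -0.0213], [-0.9887, -0.0103, -0.1496, 0.597], [0.1498, -0.0225, -0.9885, 0.7881], [0.0, 0.0, 0.0, 1.0]]
scene [[517.6, 0.0, 314.7], [0.0, 517.6, 250.8], [0.0, 0.0, 1.0]] [[0.3693, 0.9292, 0.0141, -0.2304], [0.7442, -0.2866, -0.6033, -0.408], [-0.5566, 0.2333, -0.7974, 1.4269], [0.0, 0.0, 0.0, 1.0]]
{'time_s': 0.1, 'joint_pos': array([ 1.00450645e+00,  5.28378560e-01,  1.43379770e+00,  1.74993897e-05,
        1.18136805e+00, -1.78496418e-01]), 'qvel': array([ 0.00160124, -0.00018119, -0.0018707 , -0.00150049, -0.00248671,
        0.00094921]), 'effort': array([-2.97757315e-04, -4.43303382e+01, -1.78585696e+01, -2.29752141e-04,
        3.91658919e-03,  1.57168358e-05]), 'ee_pos': array([0.23613985, 0.57833551, 0.40382035]), 'tcp_rot': array([-3.62587512e-04,  1.92687234e-01,  9.81259740e-01, -9.06000185e-04]), 'contact_force': array([ 0.18699095, -0.5259881 ,  0.66918433]), 'moment': array([-0.00865894,  0.02743374, -0.03102776]), 'grip_force': 0.0, 'finger_gap': 0.08532306830761001}
```

View pics/top0.png

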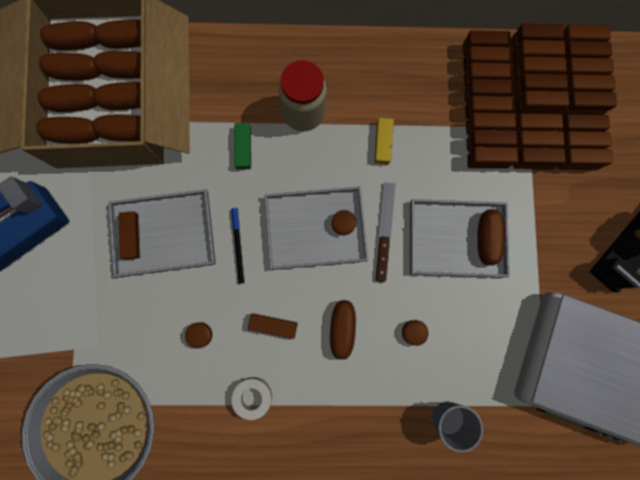

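View pics/scene0.png

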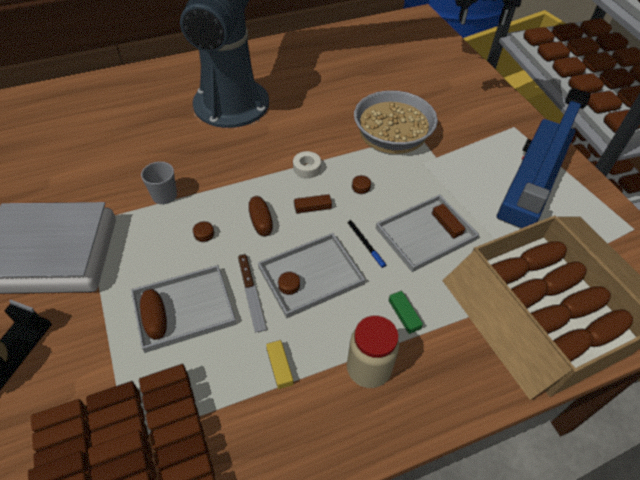

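The top view shows these candidates:
- **Loose sweets:** rounds at (198,335) and (415,332), bar at (272,326), loaf at (343,329). These are the brown ones in front of the trays.
- **Sweets in trays:** bar at (129,236), round at (344,222), loaf at (491,237).
- **Not part of the job:** the green (243,146) and yellow (384,140) bars, plus the boxed and stacked sweets.

In the scene view the robot is at the top and the layout matches.

```bash
cat > h.py <<'E'
from bench import bot, vision, job
import cv2, numpy as np
def cam(n):
    c=vision.camera(n); return c["color"],c["K"],c["camera_from_world"]
def ray(K,T,px):
    R,t=T[:3,:3],T[:3,3]; d=R.T@np.linalg.inv(K)@np.array([px[0],px[1],1.]); return -R.T@t,d
def onplane(K,T,px,z):
    o,d=ray(K,T,px); return o+d*(z-o[2])/d[2]
def proj(K,T,p):
    q=K@(T[:3,:3]@np.asarray(p,float)+T[:3,3]); return q[:2]/q[2]
def cross(r1,r2):
    A=np.zeros((3,3));b=np.zeros(3);
    for o,d in (r1,r2):
        d=d/np.linalg.norm(d);P=np.eye(3)-np.outer(d,d);A+=P;b+=P@o
    p=np.linalg.solve(A,b); d=r2[1]/np.linalg.norm(r2[1]); return p,2*np.linalg.norm((np.eye(3)-np.outer(d,d))@(p-r2[0]))
def brown(img):
    h=cv2.cvtColor(img,cv2.COLOR_BGR2HSV); return ((h[...,0]<14)&(h[...,1]>110)&(h[...,2]>25)).astype(np.uint8)
def blobs(img):
    m=brown(img); cs,_=cv2.findContours(m,cv2.RETR_EXTERNAL,cv2.CHAIN_APPROX_NONE); return [c for c in cs if cv2.contourArea(c)>60]
def near(cs,px):
    f=lambda c:(lambda m:np.array([m['m10'],m['m01']])/m['m00'])(cv2.moments(c))
    c=min(cs,key=lambda c:np.linalg.norm(f(c)-px)); return c,f(c)
ITEMS=dict(roundL=(198,335),bar=(272,326),loaf=(343,329),roundR=(415,332),barT=(129,236),roundT=(344,222),loafT=(491,237))
H=dict(round=.024,bar=.024,loaf=.036)
E
cat > m.py <<'E'
from h import *
it,Kt,Tt=cam("top"); is_,Ks,Ts=cam("scene")
bt,bs=blobs(it),blobs(is_)
for k,px in ITEMS.items():
    h=H[k.rstrip('LRT')] ; z=h/2+(.004 if k[-1]=='T' else 0)
    c,u=near(bt,px); p0=onplane(Kt,Tt,u,z)
    c2,v=near(bs,proj(Ks,Ts,p0)); p,e=cross(ray(Kt,Tt,u),ray(Ks,Ts,v))
    P=np.array([onplane(Kt,Tt,q[0],z+h/4)[:2] for q in c],np.float32)*1000
    (cx,cy),(w,l),a=cv2.minAreaRect(P); 
    x=cv2.fitLine(P,cv2.DIST_L2,0,.01,.01).ravel()
    mm=cv2.moments(P.reshape(-1,1,2)); th=.5*np.degrees(np.arctan2(2*mm['mu11'],mm['mu20']-mm['mu02']))
    print(k,u.round(1),v.round(1),'plane',p0.round(4),'tri',p.round(4),'err',round(e*1000,1),'rect',np.round([cx,cy,w,l,a],1),'yaw',round(th,1))
# trays
g=cv2.cvtColor(it,cv2.COLOR_BGR2GRAY)
cv2.imwrite("pics/trays.png",cv2.resize(it[170:370,90:550],None,fx=1.7,fy=1.7,interpolation=cv2.INTER_CUBIC))
print(g[236,95:225:3],g[236,160:110:-1])
E
python3 m.py
```

```text
roundL [197.9 334.8] [361.  184.1] plane [0.4205 0.2002 0.012 ] tri [0.4203 0.1999 0.0104] err 1.3 rect [420.8 198.6  41.3  41.9   2.4] yaw -70.3
bar [272.  325.8] [312.7 203.3] plane [0.4369 0.0698 0.012 ] tri [0.4368 0.0696 0.0107] err 0.8 rect [437.1  69.4  82.4  27.5  79.2] yaw 79.3
loaf [342.5 329.4] [260.  215.6] plane [ 0.4317 -0.0552  0.018 ] tri [ 0.4314 -0.0558  0.0134] err 0.5 rect [432.4 -54.6  40.4  98.   89.8] yaw -3.9
roundR [414.8 332.4] [203.  231.1] plane [ 0.4269 -0.1849  0.012 ] tri [ 0.4267 -0.1857  0.01  ] err 0.8 rect [ 4.271e+02 -1.840e+02  4.000e+01  4.300e+01  3.000e-01] yaw 85.5
barT [128.4 235.2] [448.1 220.3] plane [0.5965 0.3322 0.016 ] tri [0.5966 0.3325 0.015 ] err 0.2 rect [596.1 329.9  83.7  33.4   6. ] yaw 6.0
roundT [343.5 222. ] [288.7 282.7] plane [ 0.625  -0.0572  0.016 ] tri [ 0.6252 -0.0575  0.0144] err 0.5 rect [ 6.24e+02 -5.68e+01  4.07e+01  4.21e+01  6.00e-01] yaw -54.6
loafT [492.4 236.5] [152.2 313.8] plane [ 0.6001 -0.3292  0.022 ] tri [ 0.6006 -0.3296  0.0195] err 1.1 rect [ 599.1 -324.9   43.8   97.9   87.1] yaw -4.5
[132 130 132 133 107  81  85  63  51  41  40  41  41  39  24 112 119 116
 116 117 117 116 117 117 120 121 119 121 120 119 121 121 119 121 121 121
 122  72  99  88 136 135 135 135] [116 117 116 116 116 117 117 115 117 116 117 116 116 117 116 118 118 119
 120 122 112  83  45  24  25  35  39  41  41  41  42  43  41  39  41  40
  41  41  41  40  38  51  64  67  63  66  71  85 104  99]
```

View pics/trays.png

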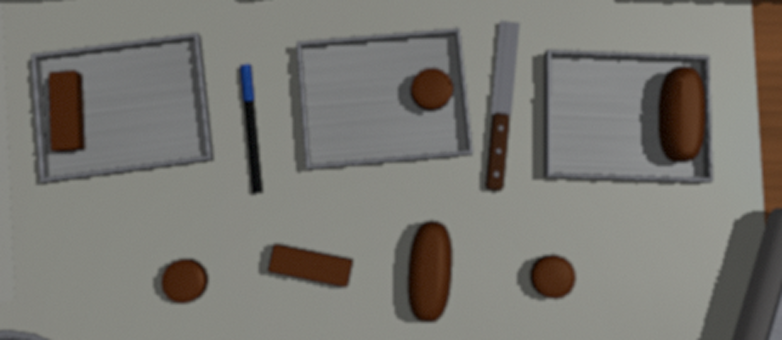

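```bash
cat > tr.py <<'E'
from h import *
it,K,T=cam("top"); 
print(bot.finger_overhang)
C=dict(bar=[(30,53),(198,34),(212,159),(39,183)],round=[(297,43),(459,29),(470,154),(303,169)],loaf=[(546,50),(709,55),(711,181),(545,181)])
for k,q in C.items():
    P=np.array([onplane(K,T,(a/1.7+90,b/1.7+170),.021)[:2] for a,b in q]); TL,TR,BR,BL=P
    e=lambda v:(np.degrees(np.arctan2(v[1],v[0])).round(1),(np.linalg.norm(v)*1000).round(1))
    print(k,P.mean(0).round(4),'x',e(TL-BL),e(TR-BR),'y-90',e(TL-TR),e(BL-BR))
E
python3 tr.py
```

```text
0.1734
bar [0.6011 0.273 ] x (np.float64(8.0), np.float64(139.6)) (np.float64(8.6), np.float64(136.2)) y-90 (np.float64(97.4), np.float64(178.9)) (np.float64(98.5), np.float64(180.3))
round [ 0.6132 -0.0049] x (np.float64(4.1), np.float64(136.1)) (np.float64(4.6), np.float64(136.5)) y-90 (np.float64(95.8), np.float64(176.0)) (np.float64(95.6), np.float64(177.3))
loaf [ 0.5964 -0.2686] x (np.float64(-1.7), np.float64(141.9)) (np.float64(-2.1), np.float64(137.1)) y-90 (np.float64(88.9), np.float64(178.3)) (np.float64(90.5), np.float64(177.4))
```

Tray sizes come out right at about 138 by 178 mm, and the sweets' offsets inside the trays match the description. I'll start with the loaf.

Call:
step_arm --pt "0.018 -0.058 0 0.1675" --pt "0.018 -0.058 0 0.1675" --pt "0.018 -0.058 0 0" --pt "0.018 -0.058 0 0" --pt "0.018 -0.058 0 0" --pt "0.018 -0.058 0 0" --pt "0.018 -0.058 0 0" --pt "0.018 -0.058 0 0" --hand 0.085 --squeeze 25

```text
time_s: 1.25
ee_pos: [0.3806, 0.1127, 0.405]
tcp_rot: [0.001, 0.026, 1.0, 0.0]
contact_force: [1.6, 0.3, -0.2]
finger_gap: 0.0851
grip_force: 0.0
```

Call:
step_arm --pt "0.017 -0.057 0 0" --pt "0.017 -0.057 0 0" --pt "0.017 -0.056 0 0" --pt "0 0 -0.05 0" --pt "0 0 -0.05 0" --pt "0 0 0 0"

```text
time_s: 2.0
ee_pos: [0.4302, -0.0553, 0.3021]
tcp_rot: [-0.004, 0.027, 1.0, 0.002]
contact_force: [-0.5, 0.1, 0.5]
finger_gap: 0.0849
grip_force: 0.0
```

Run:
```python
from h import *
i,K,T=cam("wrist"); cv2.imwrite("pics/w1.png",i); s=bot.read_state(); print(s['ee_pos'])
c,u=near(blobs(i),proj(K,T,(.4314,-.0557,.018)))
P=np.array([onplane(K,T,q[0],.02)[:2] for q in c],np.float32)*1000
print(u,onplane(K,T,u,.018),cv2.minAreaRect(P)); m=cv2.moments(P.reshape(-1,1,2)); print(.5*np.degrees(np.arctan2(2*m['mu11'],m['mu20']-m['mu02'])))
```

```text
[ 0.43105809 -0.05540494  0.30398775]
[312.31390691 242.65184962] [ 0.4305652  -0.05615214  0.018     ] ((433.8074951171875, -56.18433380126953), (43.83268737792969, 107.15540313720703), 85.416748046875)
-4.050577708682319
```

View pics/w1.png

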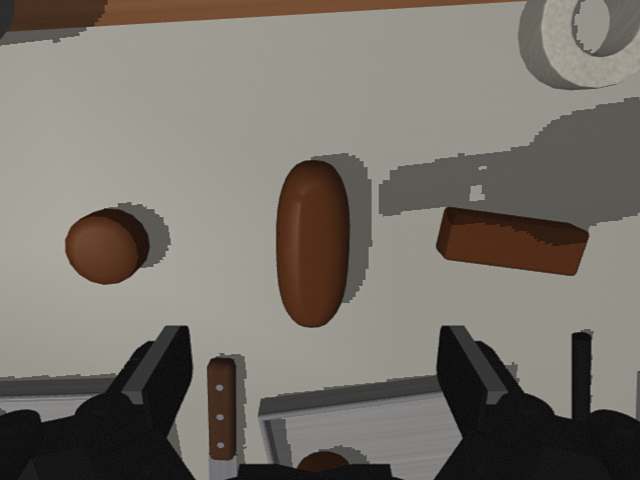

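The wrist view shows the loaf at (312,243), centred between the fingers with yaw about -4°. It agrees with the top view to within 1 mm, so I'm going down and gripping.

Call:
step_arm --pt "0 0 -0.05 -0.02" --pt "0 0 -0.045 0" --pt "0 0 -0.022 0" --pt "0 0 -0.006 0" --pt "0 0 0 0"

```text
time_s: 2.68
ee_pos: [0.4322, -0.0555, 0.183]
tcp_rot: [0.002, 0.036, 0.999, -0.001]
contact_force: [0.9, 0.1, 1.2]
finger_gap: 0.0849
grip_force: 0.0
```

Call:
step_arm --pt "0 0 0 0" --pt "0 0 0 0" --pt "0 0 0 0" --pt "0 0 0 0" --pt "0 0 0 0" --pt "0 0 0 0" --hand 0.03 --squeeze 25

```text
time_s: 3.42
ee_pos: [0.4316, -0.0555, 0.1827]
tcp_rot: [0.001, 0.036, 0.999, -0.0]
contact_force: [0.3, 0.7, 7.6]
finger_gap: 0.0456
grip_force: 25.4
```

Call:
step_arm --pt "0 0 0.02 0" --pt "0 0 0.04 0" --pt "0 0 0.04 0.03" --pt "0.033 -0.039 0 0" --pt "0.033 -0.039 0 0" --pt "0.034 -0.039 0 0" --pt "0.033 -0.039 0 0" --pt "0.033 -0.039 0 0"

```text
time_s: 4.42
ee_pos: [0.5977, -0.2514, 0.2813]
tcp_rot: [-0.001, 0.022, 1.0, 0.0]
contact_force: [1.9, 0.3, -2.4]
finger_gap: 0.0455
grip_force: 27.9
```

Call:
step_arm --pt "0 0 0 0" --pt "0 0 0 0"

```text
time_s: 4.68
ee_pos: [0.5962, -0.2498, 0.2808]
tcp_rot: [-0.002, 0.022, 1.0, 0.001]
contact_force: [-0.6, 0.8, -2.3]
finger_gap: 0.0458
grip_force: 27.8
```

```bash
cat > look.py <<'E'
import sys
from h import *
i,K,T=cam("wrist"); cv2.imwrite(f"pics/{sys.argv[1]}.png",i); s=bot.read_state(); print(s['ee_pos'],s['finger_gap'],s['grip_force'],s['contact_force'])
E
python3 look.py w2
```

```text
[ 0.59607097 -0.24929905  0.28086682] 0.045729065534572934 27.844330072402954 [-0.09824391  0.88052735 -2.41757326]
```

View pics/w2.png

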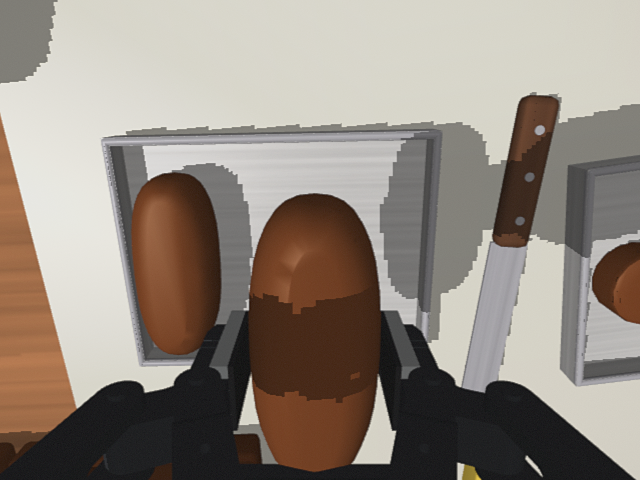

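The wrist view shows the loaf held level at about (315,330), parallel to the tray's loaf at (178,265), over clear floor.

Call:
step_arm --pt "0 0 -0.04 0" --pt "0 0 -0.03 0" --pt "0 0 -0.015 0" --pt "0 0 -0.005 0" --pt "0 0 -0.002 0" --pt "0 0 0 0"

```text
time_s: 5.48
ee_pos: [0.5977, -0.2506, 0.1907]
tcp_rot: [0.001, 0.021, 1.0, -0.0]
contact_force: [0.4, -0.7, -2.2]
finger_gap: 0.0456
grip_force: 27.8
```

Call:
step_arm --pt "0 0 -0.001 0" --pt "0 0 -0.001 0" --pt "0 0 0 0"

```text
time_s: 5.85
ee_pos: [0.5973, -0.2505, 0.1878]
tcp_rot: [0.0, 0.021, 1.0, -0.0]
contact_force: [0.1, -0.4, -1.8]
finger_gap: 0.0452
grip_force: 27.8
```

Call:
step_arm --pt "0 0 -0.001 0" --pt "0 0 0 0"

```text
time_s: 6.1
ee_pos: [0.5974, -0.2505, 0.1868]
tcp_rot: [0.0, 0.021, 1.0, -0.0]
contact_force: [0.6, -1.1, -0.9]
finger_gap: 0.0451
grip_force: 27.9
```

Contact is starting, so I'll go down another millimetre and check.

Call:
step_arm --pt "0 0 -0.001 0" --pt "0 0 0 0"

```text
time_s: 6.35
ee_pos: [0.5973, -0.2504, 0.1868]
tcp_rot: [0.0, 0.021, 1.0, -0.0]
contact_force: [-2.0, 1.2, 5.8]
finger_gap: 0.0457
grip_force: 28.7
```

Call:
step_arm --pt "0 0 0 0" --pt "0 0 0 0" --pt "0 0 0 0" --pt "0 0 0.01 0" --pt "0 0 0.04 0" --pt "0 0 0.05 0" --hand 0.062

```text
time_s: 7.1
ee_pos: [0.597, -0.2503, 0.2861]
tcp_rot: [-0.001, 0.021, 1.0, 0.001]
contact_force: [-0.4, -0.0, 0.5]
finger_gap: 0.062
grip_force: 0.0
```

Call:
step_arm --pt "-0.02 0.04 0.01 -0.172" --pt "-0.02 0.04 0.01 -0.172" --pt "-0.02 0.04 0 -0.172" --pt "-0.02 0.04 0 -0.172" --pt "-0.02 0.04 0 -0.172" --pt "-0.02 0.04 0 -0.172" --pt "-0.02 0.04 0 -0.172" --pt "-0.02 0.04 0 -0.172" --hand 0.07

```text
time_s: 8.1
ee_pos: [0.4368, 0.0707, 0.3065]
tcp_rot: [0.001, 0.654, 0.757, 0.001]
contact_force: [0.7, -0.1, 0.3]
finger_gap: 0.0702
grip_force: 0.0
```

Call:
step_arm --pt "0 0 0 -0.17" --pt "0 0 0 -0.17" --pt "0 0 0 0"

```text
time_s: 8.48
ee_pos: [0.4374, 0.0697, 0.3063]
tcp_rot: [0.0, 0.77, 0.639, 0.0]
contact_force: [0.4, -0.9, 0.3]
finger_gap: 0.07
grip_force: 0.0
```

```bash
cat > wm.py <<'E'
import sys
from h import *
i,K,T=cam("wrist"); s=bot.read_state(); print(s['ee_pos'],s['tcp_rot'].round(3),s['finger_gap'])
x,y,z=map(float,sys.argv[1:4])
c,u=near(blobs(i),proj(K,T,(x,y,z)))
P=np.array([onplane(K,T,q[0],z)[:2] for q in c],np.float32)*1000
print(u.round(),onplane(K,T,u,z).round(4),cv2.minAreaRect(P)); m=cv2.moments(P.reshape(-1,1,2)); print(.5*np.degrees(np.arctan2(2*m['mu11'],m['mu20']-m['mu02'])))
cv2.drawContours(i,[c],-1,(0,255,0),1); cv2.imwrite("pics/wm.png",i)
E
python3 wm.py .437 .07 .012; cp pics/wm.png pics/w3.png
```

```text
[0.43744019 0.06962279 0.3062039 ] [0.    0.769 0.639 0.   ] 0.07009165312446813
[314. 234.] [0.4381 0.0693 0.012 ] ((437.5409240722656, 66.5184326171875), (89.45799255371094, 30.110610961914062), 79.09822082519531)
79.22122941390467
```

View pics/w3.png

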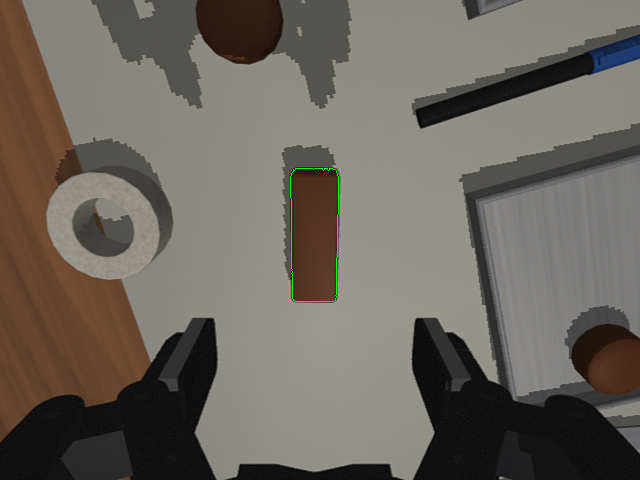

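The bar is at (314,234), square to the fingers and centred. The yaw of 79.2° and the 30 mm width both agree.

Call:
step_arm --pt "0 0 -0.05 0" --pt "0 0 -0.045 0" --pt "0 0 -0.022 0" --pt "0 0 -0.007 0" --pt "0 0 0 0"

```text
time_s: 9.15
ee_pos: [0.4375, 0.0694, 0.1818]
tcp_rot: [-0.0, 0.77, 0.638, -0.0]
contact_force: [0.2, -0.3, -0.1]
finger_gap: 0.0704
grip_force: 0.0
```

Call:
step_arm --pt "0 0 0 0" --pt "0 0 0 0" --pt "0 0 0 0" --pt "0 0 0 0" --pt "0 0 0 0" --hand 0.015

```text
time_s: 9.78
ee_pos: [0.4376, 0.0696, 0.1827]
tcp_rot: [0.001, 0.77, 0.638, 0.001]
contact_force: [-0.5, 0.1, 5.5]
finger_gap: 0.0294
grip_force: 25.5
```

Call:
step_arm --pt "0 0 0.02 0" --pt "0 0 0.04 0" --pt "0 0 0.04 0" --pt "0.033 0.039 0 -0.157" --pt "0.033 0.039 0 -0.157" --pt "0.033 0.039 0 -0.157" --pt "0.033 0.039 0 -0.157" --pt "0.032 0.039 0 -0.157"

```text
time_s: 10.78
ee_pos: [0.6018, 0.266, 0.2818]
tcp_rot: [0.0, 0.956, 0.292, -0.0]
contact_force: [1.5, -0.1, -0.3]
finger_gap: 0.0296
grip_force: 25.2
```

Call:
step_arm --pt "0 0 0 -0.157" --pt "0 0 0 -0.157" --pt "0 0 0 -0.157" --pt "0 0 0 0"

```text
time_s: 11.28
ee_pos: [0.6009, 0.2646, 0.2816]
tcp_rot: [0.0, 0.998, 0.064, -0.0]
contact_force: [0.9, -0.8, -1.4]
finger_gap: 0.0295
grip_force: 25.2
```

```bash
python3 wm.py .5965 .3325 .024; cp pics/wm.png pics/w4.png
```

```text
[0.6009609  0.26453822 0.28161421] [ 0.     0.998  0.065 -0.   ] 0.029136691250429985
[196. 238.] [0.6016 0.3297 0.024 ] ((598.272216796875, 329.2366027832031), (86.95489501953125, 32.888614654541016), 5.824371814727783)
4.966517593827221
```

View pics/w4.png

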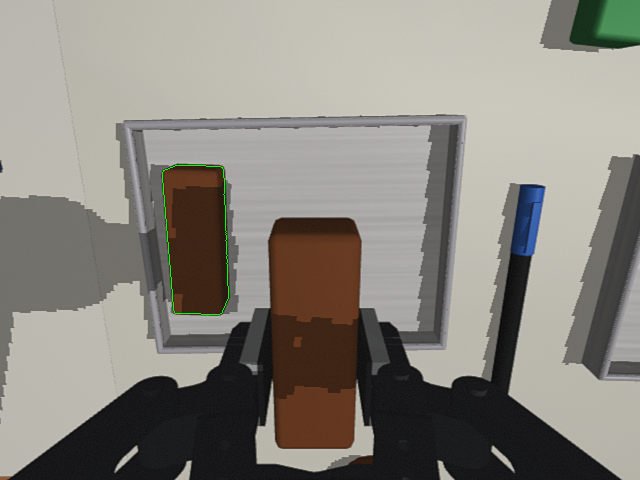

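The held bar at (315,330) is parallel to the tray's bar at (196,238), with clear floor below. Lowering it.

Call:
step_arm --pt "-0.002 0 -0.04 -0.02" --pt "0 0 -0.03 0" --pt "0 0 -0.015 0" --pt "0 0 -0.006 0" --pt "0 0 -0.002 0" --pt "0 0 0 0" --pt "0 0 -0.001 0" --pt "0 0 0 0"

```text
time_s: 12.32
ee_pos: [0.5994, 0.2646, 0.1882]
tcp_rot: [-0.0, 0.999, 0.053, 0.0]
contact_force: [-0.8, 0.3, -1.6]
finger_gap: 0.0297
grip_force: 25.2
```

Call:
step_arm --pt "0 0 -0.001 0" --pt "0 0 0 0"

```text
time_s: 12.58
ee_pos: [0.5993, 0.2646, 0.1868]
tcp_rot: [-0.0, 0.999, 0.053, 0.0]
contact_force: [-0.3, 0.2, -0.4]
finger_gap: 0.0293
grip_force: 25.2
```

Call:
step_arm --pt "0 0 -0.001 0" --pt "0 0 0 0"

```text
time_s: 12.82
ee_pos: [0.5993, 0.2646, 0.1867]
tcp_rot: [0.0, 0.999, 0.053, 0.0]
contact_force: [-1.0, -0.7, 5.3]
finger_gap: 0.0291
grip_force: 25.9
```

Call:
step_arm --pt "0 0 0 0" --pt "0 0 0 0" --pt "0 0 0 0" --pt "0 0 0.01 0" --pt "0 0 0.04 0" --pt "0 0 0.05 0" --hand 0.046

```text
time_s: 13.58
ee_pos: [0.5989, 0.2644, 0.2861]
tcp_rot: [0.0, 0.999, 0.053, -0.001]
contact_force: [0.4, 0.3, 0.3]
finger_gap: 0.0459
grip_force: 0.0
```

Call:
step_arm --pt "-0.022 -0.008 0.01 0.17" --pt "-0.022 -0.008 0.01 0.17" --pt "-0.022 -0.008 0 0.17" --pt "-0.022 -0.008 0 0.17" --pt "-0.022 -0.008 0 0.17" --pt "-0.022 -0.008 0 0.17" --pt "-0.022 -0.008 0 0.17" --pt "-0.024 -0.009 0 0.17" --hand 0.08

```text
time_s: 14.58
ee_pos: [0.4208, 0.1994, 0.3065]
tcp_rot: [0.0, 0.741, 0.671, 0.001]
contact_force: [-0.2, -0.6, -0.0]
finger_gap: 0.0804
grip_force: 0.0
```

Call:
step_arm --pt "0 0 0 0.18" --pt "0 0 0 0" --pt "0 0 0 0"

```text
time_s: 14.95
ee_pos: [0.4218, 0.1997, 0.3061]
tcp_rot: [0.0, 0.681, 0.733, 0.001]
contact_force: [0.3, -0.4, 0.3]
finger_gap: 0.0799
grip_force: 0.0
```

```bash
python3 wm.py .4203 .1999 .012; cp pics/wm.png pics/w5.png
```

```text
[0.42172824 0.19967369 0.3059915 ] [0.    0.68  0.733 0.   ] 0.08013945233073949
[312. 235.] [0.4211 0.1985 0.012 ] ((421.2068786621094, 198.0542755126953), (45.057804107666016, 48.93020248413086), 4.172009468078613)
-85.8480168957297
```

View pics/w5.png

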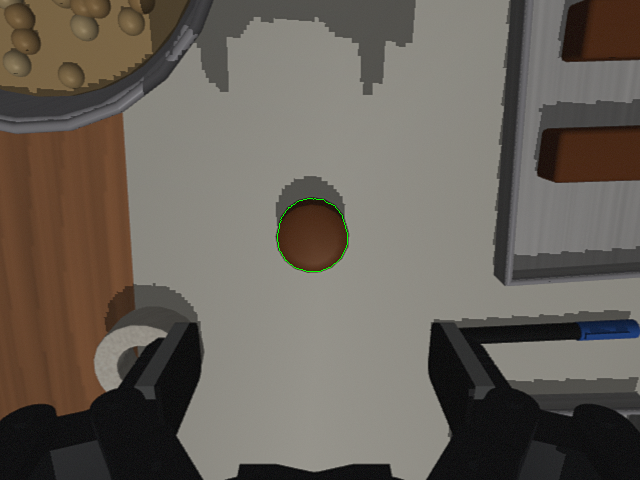

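The round is at (312,235) with a diameter of about 46 mm, centred and clear of the ring, bowl and pen.

Call:
step_arm --pt "0 -0.001 -0.05 0" --pt "0 0 -0.045 0" --pt "0 0 -0.022 0" --pt "0 0 -0.007 0" --pt "0 0 0 0"

```text
time_s: 15.62
ee_pos: [0.4216, 0.1987, 0.1817]
tcp_rot: [-0.0, 0.68, 0.733, -0.0]
contact_force: [0.2, 0.6, 0.5]
finger_gap: 0.0798
grip_force: 0.0
```

Call:
step_arm --pt "0 0 0 0" --pt "0 0 0 0" --pt "0 0 0 0" --pt "0 0 0 0" --pt "0 0 0 0" --hand 0.03

```text
time_s: 16.25
ee_pos: [0.4215, 0.1987, 0.1828]
tcp_rot: [0.001, 0.68, 0.733, 0.001]
contact_force: [0.0, -0.0, 6.5]
finger_gap: 0.0448
grip_force: 25.0
```

Call:
step_arm --pt "0 0 0.02 0" --pt "0 0 0.04 0" --pt "0 0 0.04 0" --pt "0.037 -0.03 0 0.01" --pt "0.037 -0.03 0 0" --pt "0.037 -0.029 0 0" --pt "0.037 -0.029 0 0" --pt "0.038 -0.029 0 0"

```text
time_s: 17.25
ee_pos: [0.608, 0.0506, 0.282]
tcp_rot: [-0.0, 0.676, 0.737, 0.0]
contact_force: [0.2, 0.8, -0.5]
finger_gap: 0.0451
grip_force: 26.2
```

Call:
step_arm --pt "0 0 0 0" --pt "0 0 0 0"

```text
time_s: 17.5
ee_pos: [0.6063, 0.0517, 0.2815]
tcp_rot: [-0.001, 0.676, 0.737, -0.001]
contact_force: [-0.1, -0.6, -0.8]
finger_gap: 0.0449
grip_force: 26.1
```

```bash
python3 wm.py .625 -.0575 .016; cp pics/wm.png pics/w6.png
```

```text
[0.60594244 0.05218588 0.28144678] [-0.001  0.676  0.737 -0.001] 0.04503284173513227
[317. 348.] [ 0.6136 -0.0143  0.016 ] ((610.7034912109375, -23.753997802734375), (129.01954650878906, 80.36595916748047), 87.6478271484375)
-76.30537135467584
```

View pics/w6.png

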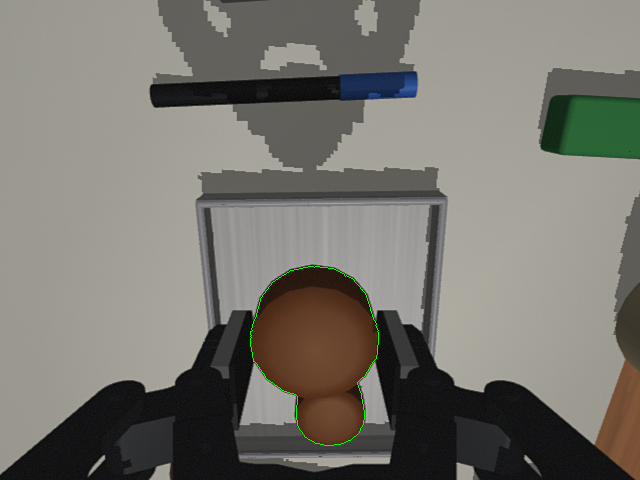

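The round is held at (315,330) and the tray wall is at row 203. I'll move 2 mm away from the wall and lower it.

Call:
step_arm --pt "0 -0.002 -0.04 0" --pt "0 0 -0.03 0" --pt "0 0 -0.015 0" --pt "0 0 -0.006 0" --pt "0 0 -0.002 0" --pt "0 0 0 0" --pt "0 0 -0.001 0" --pt "0 0 0 0"

```text
time_s: 18.55
ee_pos: [0.6075, 0.0495, 0.1882]
tcp_rot: [0.0, 0.676, 0.737, 0.0]
contact_force: [0.0, -0.2, -1.0]
finger_gap: 0.0446
grip_force: 26.2
```

Call:
step_arm --pt "0 0 -0.001 0" --pt "0 0 0 0"

```text
time_s: 18.8
ee_pos: [0.6074, 0.0495, 0.187]
tcp_rot: [0.0, 0.676, 0.737, 0.0]
contact_force: [-0.4, -0.5, 1.6]
finger_gap: 0.0452
grip_force: 26.3
```

Call:
step_arm --pt "0 0 -0.0005 0" --pt "0 0 0 0"

```text
time_s: 19.05
ee_pos: [0.6074, 0.0495, 0.1869]
tcp_rot: [0.0, 0.676, 0.737, 0.0]
contact_force: [-1.5, -0.1, 5.4]
finger_gap: 0.0448
grip_force: 26.7
```

Call:
step_arm --pt "0 0 0 0" --pt "0 0 0 0" --pt "0 0 0 0" --pt "0 0 0.01 0" --pt "0 0 0.04 0" --pt "0 0 0.05 0" --pt "0 0 0.02 0" --hand 0.06

```text
time_s: 19.92
ee_pos: [0.6081, 0.0496, 0.3101]
tcp_rot: [0.002, 0.676, 0.737, 0.002]
contact_force: [1.2, 0.0, -0.4]
finger_gap: 0.0598
grip_force: 0.0
```

Call:
step_arm --pt "-0.03 -0.039 0 0" --pt "-0.03 -0.039 0 0" --pt "-0.03 -0.039 0 0" --pt "-0.03 -0.039 0 0" --pt "-0.03 -0.039 0 0" --pt "-0.031 -0.04 0 0" --pt "0 0 0 0" --pt "0 0 0 0" --hand 0.08

```text
time_s: 20.92
ee_pos: [0.4264, -0.1854, 0.3067]
tcp_rot: [0.0, 0.676, 0.737, 0.0]
contact_force: [-0.7, -0.9, 0.1]
finger_gap: 0.08
grip_force: 0.0
```

```bash
python3 wm.py .4267 -.1855 .012; cp pics/wm.png pics/w7.png
```

```text
[ 0.42671636 -0.18493437  0.30655885] [0.    0.676 0.737 0.   ] 0.08001386981067721
[315. 234.] [ 0.4278 -0.1861  0.012 ] ((427.57916259765625, -186.60943603515625), (44.98311996459961, 49.10551452636719), 6.393360137939453)
-83.08639359553032
```

View pics/w7.png

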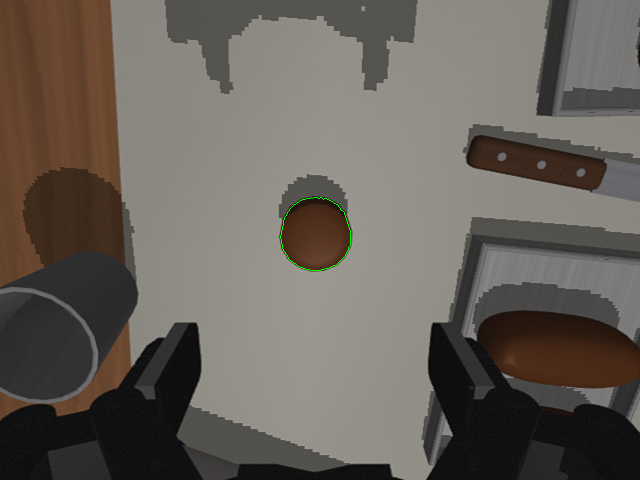

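The last round is at (315,234), centred, and the cup on the left is clear of the fingers. Picking it up.

Call:
step_arm --pt "0.001 -0.001 -0.05 0" --pt "0 0 -0.045 0" --pt "0 0 -0.022 0" --pt "0 0 -0.007 0" --pt "0 0 0 0"

```text
time_s: 21.6
ee_pos: [0.4279, -0.1858, 0.1822]
tcp_rot: [-0.0, 0.675, 0.737, 0.0]
contact_force: [0.0, -0.5, 0.9]
finger_gap: 0.0798
grip_force: 0.0
```

Call:
step_arm --pt "0 0 0 0" --pt "0 0 0 0" --pt "0 0 0 0" --pt "0 0 0 0" --pt "0 0 0 0" --hand 0.03

```text
time_s: 22.22
ee_pos: [0.4276, -0.1865, 0.1834]
tcp_rot: [0.001, 0.676, 0.737, 0.0]
contact_force: [0.3, 0.9, 6.0]
finger_gap: 0.0449
grip_force: 24.9
```

Call:
step_arm --pt "0 0 0.02 0" --pt "0 0 0.04 0" --pt "0 0 0.04 0" --pt "0.035 0.036 0 0" --pt "0.035 0.036 0 0" --pt "0.035 0.036 0 0" --pt "0.035 0.036 0 0" --pt "0.036 0.037 0 0"

```text
time_s: 23.22
ee_pos: [0.604, -0.0042, 0.2827]
tcp_rot: [0.0, 0.676, 0.737, 0.0]
contact_force: [0.9, -0.5, -0.8]
finger_gap: 0.0444
grip_force: 26.0
```

Call:
step_arm --pt "0 0 0 0" --pt "0 0 0 0" --pt "0 0 0 0"

```text
time_s: 23.6
ee_pos: [0.6023, -0.0063, 0.2822]
tcp_rot: [-0.001, 0.677, 0.736, -0.0]
contact_force: [-0.0, 0.4, 0.2]
finger_gap: 0.0449
grip_force: 26.0
```

```bash
python3 look.py w8
python3 - <<'E'
from h import *
i,K,T=cam("scene")
c=i[170:370,100:500]; cv2.imwrite("pics/s8.png",cv2.resize(c,None,fx=2,fy=2,interpolation=cv2.INTER_CUBIC))
E
```

```text
[ 0.60242357 -0.00645065  0.28220583] 0.04485651481159693 26.037134528160095 [ 0.4186001   0.19466806 -0.70769722]
```

View pics/w8.png

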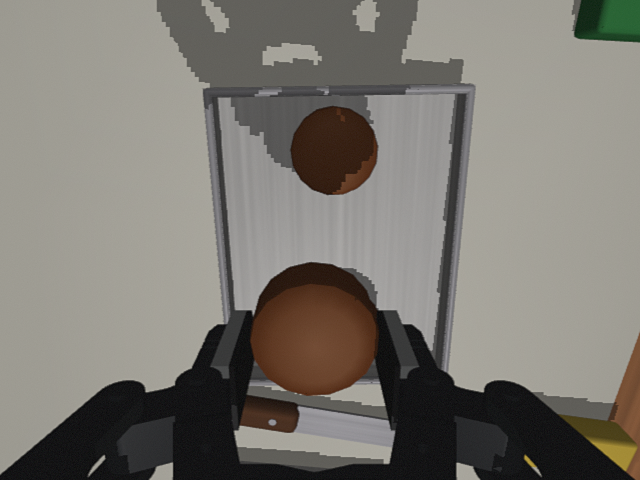

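The first placed round lies flat at (335,150) and the held one is at (315,330). The tray's own round is hidden behind the held one. Lowering.

Call:
step_arm --pt "0.001 0.001 -0.04 0" --pt "0 0 -0.03 0" --pt "0 0 -0.015 0" --pt "0 0 -0.006 0" --pt "0 0 -0.002 0" --pt "0 0 0 0" --pt "0 0 -0.001 0" --pt "0 0 0 0"

```text
time_s: 24.7
ee_pos: [0.6044, -0.0044, 0.1887]
tcp_rot: [0.0, 0.676, 0.737, 0.0]
contact_force: [-0.3, 0.0, -0.5]
finger_gap: 0.0449
grip_force: 26.0
```

Call:
step_arm --pt "0 0 -0.001 0" --pt "0 0 0 0"

```text
time_s: 24.95
ee_pos: [0.6044, -0.0044, 0.1875]
tcp_rot: [0.0, 0.676, 0.737, 0.0]
contact_force: [0.1, -0.7, 1.5]
finger_gap: 0.0446
grip_force: 26.2
```

Call:
step_arm --pt "0 0 -0.0005 0" --pt "0 0 0 0"

```text
time_s: 25.2
ee_pos: [0.6044, -0.0044, 0.1874]
tcp_rot: [0.0, 0.676, 0.737, 0.0]
contact_force: [-1.0, 0.1, 5.1]
finger_gap: 0.045
grip_force: 26.6
```

Call:
step_arm --pt "0 0 0 0" --pt "0 0 0 0" --pt "0 0 0 0" --pt "0 0 0.01 0" --pt "0 0 0.04 0" --pt "0 0 0.06 0" --pt "0 0 0.06 0" --pt "0 0 0.03 0" --hand 0.06

```text
time_s: 26.2
ee_pos: [0.6047, -0.0044, 0.3914]
tcp_rot: [0.003, 0.676, 0.737, 0.002]
contact_force: [-0.1, -0.8, -0.9]
finger_gap: 0.0596
grip_force: 0.0
```

Call:
step_arm --pt "-0.04 0.045 0 0" --pt "-0.04 0.045 0 0" --pt "-0.04 0.045 0 0" --pt "-0.03 0.05 0 0" --pt "-0.03 0.05 0 0" --pt "-0.02 0.055 0 0" --pt "-0.02 0.055 0 0" --pt "-0.02 0.055 0 0"

```text
time_s: 27.2
ee_pos: [0.3633, 0.3972, 0.3876]
tcp_rot: [0.0, 0.676, 0.737, 0.001]
contact_force: [1.1, -0.2, 1.0]
finger_gap: 0.0597
grip_force: 0.0
```

Call:
step_arm --pt "-0.02 0.055 0 0" --pt "-0.02 0.055 0 0" --pt "-0.02 0.05 0 0" --pt "0 0 0 0"

```text
time_s: 27.7
ee_pos: [0.3022, 0.5584, 0.3872]
tcp_rot: [-0.0, 0.674, 0.739, 0.001]
contact_force: [0.5, -1.1, -0.7]
finger_gap: 0.0599
grip_force: 0.0
```

Run:
```python
from h import *
it,Kt,Tt=cam("top"); is_,Ks,Ts=cam("scene"); bt,bs=blobs(it),blobs(is_)
for k,p in dict(barT=(.5966,.3325,.016),roundT=(.6252,-.0575,.016),loafT=(.6006,-.3296,.022),bar=(.5993,.2646,.016),loaf=(.5973,-.2504,.022),r1=(.6075,.0495,.016),r2=(.6044,-.0044,.016)).items():
    c,u=near(bt,proj(Kt,Tt,p)); c2,v=near(bs,proj(Ks,Ts,p)); q,e=cross(ray(Kt,Tt,u),ray(Ks,Ts,v))
    P=np.array([onplane(Kt,Tt,a[0],p[2])[:2] for a in c],np.float32)*1000
    m=cv2.moments(P.reshape(-1,1,2)); print(k,u.round(1),q.round(4),round(e*1000,1),'yaw',round(.5*np.degrees(np.arctan2(2*m['mu11'],m['mu20']-m['mu02'])),1),'rect',np.round(cv2.minAreaRect(P)[1]+(cv2.minAreaRect(P)[2],),1))
a=cv2.resize(it[170:290,90:550],None,fx=1.7,fy=1.7,interpolation=cv2.INTER_CUBIC); b=cv2.resize(is_[160:360,100:500],(782,391),interpolation=cv2.INTER_CUBIC)
cv2.imwrite("pics/end.png",np.vstack([a,b]))
```

```text
barT [128.4 235.2] [0.5966 0.3324 0.015 ] 0.4 yaw 6.2 rect [84.5 33.5  6. ]
roundT [343.5 222. ] [ 0.6251 -0.0577  0.0147] 0.9 yaw -55.4 rect [41.  42.4  0.6]
loafT [492.4 236.5] [ 0.6007 -0.3298  0.0188] 1.3 yaw -4.3 rect [44.1 99.  87.1]
bar [165.6 234.7] [0.5982 0.2656 0.0147] 0.5 yaw 6.4 rect [83.9 31.6  6. ]
loaf [450.  237.5] [ 0.598  -0.2518  0.0183] 0.6 yaw -2.7 rect [43.9 98.6 87.8]
r1 [284.6 231.1] [0.6072 0.0504 0.0145] 0.5 yaw 64.9 rect [40.6 42.   0.6]
r2 [313.6 233. ] [ 0.6041 -0.003   0.0147] 0.9 yaw -50.5 rect [40.6 42.   0.6]
```

View pics/end.png

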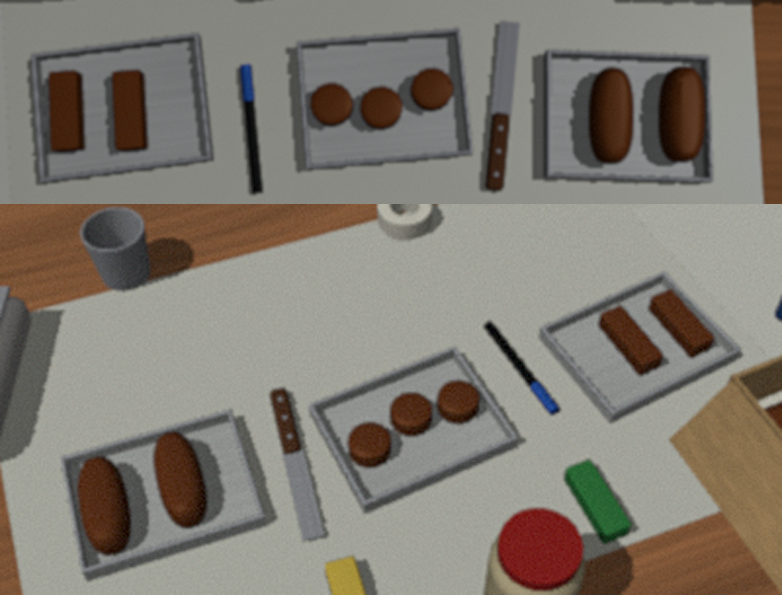

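All four sweets lie flat in the right trays, parallel to their mates where that matters. The sweets that were already there haven't moved.

```bash
python3 -c "
from bench import job; print(job.close_job())"
```

```text
the job is handed in; nothing more can be done
None
```

The job is handed in: the loaf, the bar and both rounds are in their matching trays, set down flat and aligned, and the sweets already there did not move; it took about 28 s of robot time.

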